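# Take the optics cover off a photometer

## Task

The photometer needs its optics cleaned. Loosen the two captive thumbscrews on its sloping cover, a quarter turn anticlockwise each, so that both spring up. Then lift the cover clear of the instrument and set it down flat, handle up, wholly on the grey mat beside it, without letting it drop; leave the bottles standing where they are.

Things in the scene. Friction and masses are not known exactly. Their poses are not given: they have to be found in the camera images.
- photometer: white bench instrument with a sloping front, fixed to the bench, 200 mm deep (x) x 240 mm wide (y) x 140 mm high. Origin: centre of its underside; x points to its back, z up; its front (-x) faces the robot. Its deck rises 30 deg (0.524 rad) towards the back; the cover sits over an 18 mm high raised curb round the open optics well in that deck
- cover: white folded cover, 150 (x) x 210 (y) mm, 0.4 kg, 19.5 mm thick over its skirt (plate 3 mm). Origin: centre of the skirt's underside; x up the slope, y left, z out of the plate. Starts in place, tilted 30 deg with the deck, skirt 16.5 mm down over the curb, 1.5 mm play all round; comes off along its z. Held fast while either thumbscrew (black wing near its left and right end) is down
- cover_handle (a point): centre of the cover's handle bar, 29 mm above the plate and 48.5 mm above the skirt's underside; bar 80 mm long (y), 12 mm thick (x), 14 mm tall (z), open beneath between its feet for 56 mm, 22 mm clear of the plate. Axes as the cover's
- grip_a (a point): grip point of the left thumbscrew: centre of its black wing, a bar 48 mm long (point x), 12 mm thick (point y), 24 mm tall (point z = screw axis, square to the cover). It stands 31 mm above the cover plate while the screw is down; 12 mm stem and 21 mm collar below. The point turns with the wing. Pinch across the 12 mm, 78 mm to the left of the handle
- grip_b (a point): grip point of the right thumbscrew: centre of its black wing, a bar 48 mm long (point x), 12 mm thick (point y), 24 mm tall (point z = screw axis, square to the cover). It stands 31 mm above the cover plate while the screw is down; 12 mm stem and 21 mm collar below. The point turns with the wing. Pinch across the 12 mm, 78 mm to the right of the handle
- wing_a (a joint): turn of that thumbscrew (left) in the cover, rad: 0 = locked (wing pointing up the slope), grows anticlockwise seen from above the cover, hard stop at 1.571 = unlocked (wing across the slope). Friction 0.04 N m; stays where it is left. Starts between 0 and 0.3
- wing_b (a joint): turn of that thumbscrew (right) in the cover, rad: 0 = locked (wing pointing up the slope), grows anticlockwise seen from above the cover, hard stop at 1.571 = unlocked (wing across the slope). Friction 0.04 N m; stays where it is left. Starts between 0 and 0.3
- spring_a (a joint): how far that thumbscrew (left) has sprung out of the cover, m: 0 = held down by its cross-pin under the slotted receptacle, 0.012 = sprung up. Once turned to the stop and let go, a spring (1.3 to 4 N) lifts it by itself; it is captive and stays in the cover
- spring_b (a joint): how far that thumbscrew (right) has sprung out of the cover, m: 0 = held down by its cross-pin under the slotted receptacle, 0.012 = sprung up. Once turned to the stop and let go, a spring (1.3 to 4 N) lifts it by itself; it is captive and stays in the cover
- mat: grey rubber service mat, 220 mm (x) x 280 mm (y) x 3 mm, fixed flat on the bench to the left or right of the photometer. Origin: centre of its underside
- buffer_bottle_a: bystander: white 53 mm plastic bottle, 118 mm tall, behind the work; origin at its underside
- buffer_bottle_b: bystander: white 53 mm plastic bottle, 118 mm tall, behind the work; origin at its underside
- wash_bottle: bystander: white wash bottle with bent spout, 88 mm across the body, 238 mm tall, to the right; origin at its underside

How it is judged:
On the way, in this order (a step that is already met when the one before it is completed fails the run):
1. both thumbscrews loosened and sprung up, the cover still in place (value of joint each of spring_a, spring_b above 0.007 m and distance of cover from where it was at the start of the episode below 0.012 m), for 0.1 s.
2. the cover lifted clear of the curb (distance between cover and photometer above 0.15 m and height (world z) of cover above 0.06 m), for 0.1 s.
At the end, for the whole second after the job is handed in: The cover lies at rest flat (within 0.06 rad) and handle up on the mat, its centre within 37 mm of the mat's along either side and square to it within 0.42 rad (either way round); both thumbscrews still sprung up by over 7 mm (value of joint each of spring_a, spring_b above 0.007 m and x of cover in the frame of mat between -0.037 and 0.037 m and y of cover in the frame of mat between -0.037 and 0.037 m and z of cover in the frame of mat below 0.007 m and angle between cover's own z axis and vertical below 0.06 rad and angle between the x axis of cover and the x axis of mat, either way round below 0.42 rad and linear speed of cover below 0.02 m/s); the robot touches nothing.
It fails at once if a bystander bottle shifted by over 30 mm (distance of any of buffer_bottle_a, buffer_bottle_b, wash_bottle from where it was at the start of the episode above 0.03 m).
It fails at once if the cover dropped: coming down faster than 0.45 m/s (a fall of about 10 mm) within 28 mm of the bench (height (world z) of cover below 0.028 m and linear speed of cover above 0.45 m/s).
It also fails if it takes over 69 s, if anything falls off the work surface, if the arm or the gripper's body presses on something with over 40 N, if the wrist force passes 120 N, or if a joint passes its speed limit or range.

## Robot

A 7-joint arm with a two-finger parallel gripper is mounted at the origin on a cart in front of the work surface, level with it; the furniture and walls round the work are solid. World frame = base frame: x ahead of the robot, y to its left, z up, the work surface at z = 0. Lengths are in m, angles in rad, forces in N, time in s.
With the tool pointing down it reaches from about 0.4 to 0.9 m from the base axis. Payload 5.6 kg.
Tool frame: the origin (TCP) lies midway between the tips of the shut fingers; the grasp point (between the pads) lies 19 mm behind it; z points along the fingers, y is the direction in which the jaws open and shut (so a half turn about z gives the same grasp; the last joint's range is limited). The gripper opens to 92 mm and grips with 3 to 60 N. Pads are 20 mm wide; open, the fingers measure 128 mm over their backs; the gripper's body (75 mm by 189 mm) begins 69 mm behind the grasp point.
Start: joints at [-1.358, 0.468, -0.012, 1.603, 0.006, 1.071, -0.056], TCP at [0.165, 0.629, 0.215] pointing down, gripper open.
Joint ranges: [-2.53, 2.53], [-0.31, 2.02], [-1.57, 1.55], [0.28, 2.44], [-1.29, 4.43], [0.15, 1.84], [-2.92, 2.92]. Speed limits (rad/s): [2.57, 2.57, 3.14, 3.14, 3.14, 3.14, 3.14].

## Interface

Orientations are given as a unit quaternion [x, y, z, w].
In Python, from plant import manip gives the robot as it stands.
- The arm moves only by the shell command python3 -m handwheel 'ROWS'. ROWS is JSON, a list of rows, each an object of numbers: "claw": the closure, from 0 (fully open) to 1 (shut); "dx", "dy", "dz": the shift along the tool's x, y, z as a fraction of full scale; "roll": the turn about the tool's z as a fraction of full scale. A call has 1 to 12 rows; each row is the pose to reach, as a shift and turn from the pose commanded when the call began, along the tool's axes at that moment, turning the shorter way round; what a row does not reach only later rows make up. Full scale, the value 1, is 0.25 m for a shift and 2 pi rad for a turn. A row lasts 1/8 s, in which the tool goes at most 62.5 mm and 10.7 degrees, less where a joint would pass 70% of its speed; a pose out of reach is approached as far as the arm can. A call with a number of a shift or a turn outside -1 to 1 is refused whole. A call with a gripper value outside its range is refused whole. The fingers move at their own pace and stop on an object; the grip force is fixed at half the most. Time passes only in rows, so rows that repeat a pose let the fingers close. It gives the time, the measured TCP pose, the force and the opening at its end, in the units of the state.
- manip.observe(): the state, without advancing time (a new reading comes with each control period).
- manip.get_image(name): name is "side" or "top"; returns (picture, depth): 400x640x3 uint8, red, green, blue; 400x640 float32, m along the optical axis (not along the pixel's ray), 0 where there is no reading.
- manip.camera_model(name): a dict with "fx", "fy", "cx", "cy" (pixels), "extrinsics" (4x4, takes a point from world to camera coordinates). Camera axes: x right, y down, z forward; pixel columns grow to the right and rows downward; lengths in m; the calibration is good to about 2 mm. A picture is of the moment at which its call begins. camera_model takes no time and is no camera call.
- manip.hand_in(): hands the job in, once; it reports no verdict.
The state is a dict: "t": time; "joint_pos": joint angles; "dq": joint speeds; "joint_efforts": joint torques, N m; "ee_pos": TCP position; "eef_rot": TCP orientation; "contact_force": force on the tool from outside, world axes, zero at the start; "wrist_torque": the same for the moment, N m; "grip_width": finger opening in m.
Only numpy, scipy, OpenCV 4.12 (cv2) and the standard library are available. Lean on these libraries where they do the work, as an engineer would, in place of code of your own. Each camera call takes 0.05 s, during which the arm holds its last target. There are 200 camera calls.

## Working session

There is one attempt and no reset: what is moved stays moved. The work goes in short steps, Python scripts to look and compute and a shell command to move; the robot and the scene stay as the last step left them, time stands still between calls to the robot, and variables do not carry over. Pictures are saved under pics/ and viewed, about 8 in all and at most 12, crops included, and the job is handed in when it is done.

```bash
mkdir -p pics; ls; cat > h.py <<'E'
import numpy as np, cv2
from plant import manip
def shot(n,f):
    im,d=manip.get_image(n); cv2.imwrite(f'pics/{f}.png',im[:,:,::-1]); np.save(f'pics/{f}.npy',d); return im,d
def pts(n,d):
    c=manip.camera_model(n); v,u=np.mgrid[:400,:640]
    P=np.stack([(u-c['cx'])/c['fx']*d,(v-c['cy'])/c['fy']*d,d],-1)
    E=np.array(c['extrinsics']); return (P-E[:3,3])@E[:3,:3]
E
python3 - <<'E'
from h import *
for n in('top','side'):
    im,d=shot(n,n+'0'); c=manip.camera_model(n); E=np.array(c['extrinsics']); print(n,c['fx'],c['cx'],c['cy'],-E[:3,:3].T@E[:3,3],E[:3,:3].round(2).tolist(),(d>0).mean())
print(manip.observe())
E
```

```text
pics
top 510.33937290761554 327.5283658825668 192.00740101352895 [ 0.51353444 -0.11111046  1.74168947] [[-0.01, -1.0, 0.0], [-1.0, 0.01, -0.05], [0.05, -0.0, -1.0]] 0.99601953125
side 520.1804719852356 326.4706381243665 192.00860403581441 [0.6853817  1.45940475 0.91048026] [[-1.0, 0.08, -0.03], [0.06, 0.45, -0.89], [-0.06, -0.89, -0.46]] 0.963875
{'t': 0.1, 'joint_pos': array([-1.35799155,  0.46827174, -0.01160523,  1.60351884,  0.00600847,
        1.07136117, -0.05630507]), 'dq': array([-1.56935509e-03, -4.98000104e-05, -6.26151491e-05, -1.94728664e-03,
       -8.69362683e-04,  5.20481615e-04, -1.14050926e-03]), 'joint_efforts': array([ 1.42638339e-03, -5.21648419e+01, -1.22561210e-02, -2.44364440e+01,
       -5.67386951e-02,  1.42057988e-02,  5.68021551e-05]), 'ee_pos': array([0.16440295, 0.62834216, 0.21375211]), 'eef_rot': array([ 1.27585338e-01,  9.91827304e-01, -7.61434091e-04, -3.84479105e-05]), 'contact_force': array([-0.18036747, -0.21849594,  0.33267004]), 'wrist_torque': array([-0.03258605,  0.00128397, -0.00201731]), 'grip_width': 0.09157794835009704}
```

View pics/top0.png

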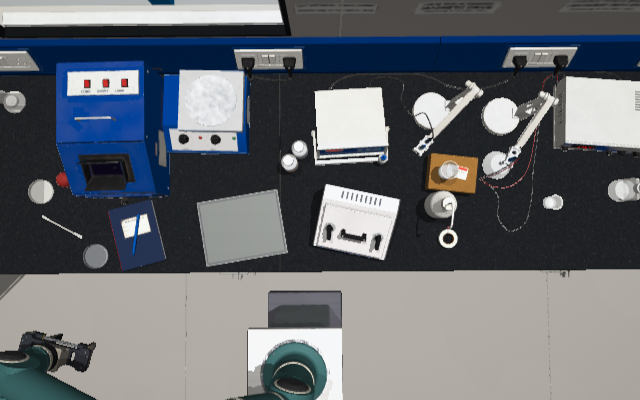

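View pics/side0.png

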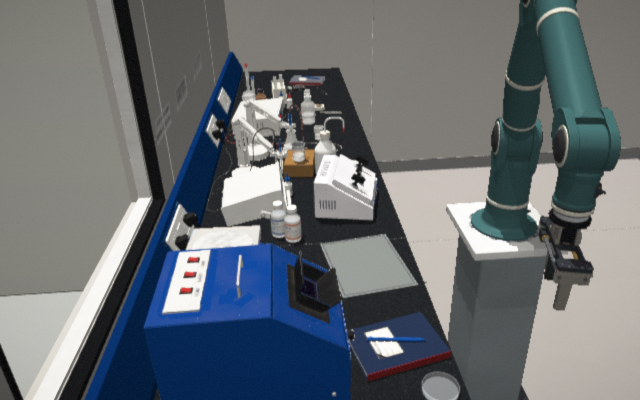

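The top view shows the photometer at about (356,222), with the cover's wings near (330,230) and (377,241) and the handle at (353,237). The mat is at (242,228), the buffer bottles at (290,161) and (299,148), and the wash bottle at (440,206). The side view agrees, and the arm is clear on the left.

```bash
python3 - <<'E'
from h import *
im=cv2.imread('pics/top0.png'); d=np.load('pics/top0.npy'); P=pts('top',d)
g=im.max(2)
sub=np.zeros_like(g); cv2.fillConvexPoly(sub,np.array([[328,192],[394,205],[382,254],[316,243]]),255)
m=((g<90)&(sub>0)&(np.mgrid[:400,:640][0]>212)).astype(np.uint8)
n,l,s,c=cv2.connectedComponentsWithStats(m)
for i in range(1,n):
    if s[i,4]>8:
        Q=P[l==i]; r=cv2.minAreaRect(np.argwhere(l==i)[:,::-1].astype(np.float32)); print(s[i],c[i].round(1),np.median(Q,0).round(3),Q.min(0).round(3),Q.max(0).round(3),r)
# white deck plane
w=(g>150)&(sub>0)&(np.mgrid[:400,:640][0]>212)
Q=P[cv2.erode(w.astype(np.uint8),np.ones((3,3)))>0]
for _ in range(4):
    A=np.c_[Q[:,:2],np.ones(len(Q))]; k=np.linalg.lstsq(A,Q[:,2],rcond=None)[0]; r=Q[:,2]-A@k; Q=Q[abs(r)<max(2*r.std(),.003)]
print('plane',k,r.std(),len(Q),'slope',np.arctan(np.hypot(*k[:2])),'yaw',np.arctan2(k[1],k[0]))
# photometer body, mat
for name,mm in (('body',(P[...,2]>.02)&(P[...,2]<.16)&(abs(np.mgrid[:400,:640][1]-356)<48)&(abs(np.mgrid[:400,:640][0]-222)<42)),
  ('mat',(g>110)&(g<200)&(im.max(2).astype(int)-im.min(2)<25)&(P[...,2]<.02)&(abs(np.mgrid[:400,:640][1]-242)<50)&(abs(np.mgrid[:400,:640][0]-228)<42))):
    n,l,s,c=cv2.connectedComponentsWithStats(mm.astype(np.uint8)); i=1+s[1:,4].argmax()
    Q=P[l==i]; r=cv2.minAreaRect(Q[:,:2].astype(np.float32)); print(name,r,cv2.boxPoints(r).round(3).tolist(),Q[:,2].min(),np.median(Q[:,2]),Q[:,2].max())
for u,v in((299,148),(290,161),(435,205),(448,238),(448,215)): print(u,v,P[v,u].round(3))
cv2.imwrite('pics/crop1.png',np.hstack([cv2.resize(im[175:265,305:405],None,fx=6,fy=6,interpolation=cv2.INTER_CUBIC)]))
E
```

```text
[326 225   7  15  68] [328.8 231.2] [ 0.482 -0.117  0.152] [ 0.454 -0.126  0.116] [ 0.514 -0.107  1.742] ((329.0, 232.0), (14.0, 6.0), 90.0)
[341 229  25  12 129] [352.8 236. ] [ 0.462 -0.191  0.143] [ 0.45  -0.231  0.108] [ 0.484 -0.154  0.158] ((353.0491638183594, 235.2838897705078), (25.397777557373047, 7.80106258392334), 12.804265022277832)
[374 235   7  15  70] [377.1 241.5] [ 0.447 -0.266  0.15 ] [ 0.421 -0.276  0.102] [ 0.465 -0.259  0.165] ((377.0, 242.0), (14.0, 6.0), 90.0)
plane [ 0.55532854 -0.121532   -0.17300446] 0.0032743520447657062 1495 slope 0.5169140784459076 yaw -0.21545029502984783
body ((0.5006750226020813, -0.20054931938648224), (0.24463675916194916, 0.20509612560272217), 77.7242660522461) [[0.37400001287460327, -0.2980000078678131], [0.574999988079071, -0.34200000762939453], [0.6269999742507935, -0.10300000011920929], [0.4259999990463257, -0.05900000035762787]] 0.032029144472493554 0.1326983119712579 0.15981775000420714
mat ((0.4912503659725189, 0.18008995056152344), (0.22181002795696259, 0.2799742817878723), 9.250948905944824) [[0.35899999737739563, 0.30000001192092896], [0.40400001406669617, 0.024000000208616257], [0.6230000257492065, 0.05999999865889549], [0.578000009059906, 0.335999995470047]] -0.011527709158659517 0.002633745476648115 0.017889911779561337
299 148 [ 0.744 -0.023  0.116]
290 161 [0.702 0.006 0.118]
435 205 [ 0.558 -0.455  0.12 ]
448 238 [ 0.448 -0.521  0.002]
448 215 [ 0.526 -0.497  0.111]
```

View pics/crop1.png

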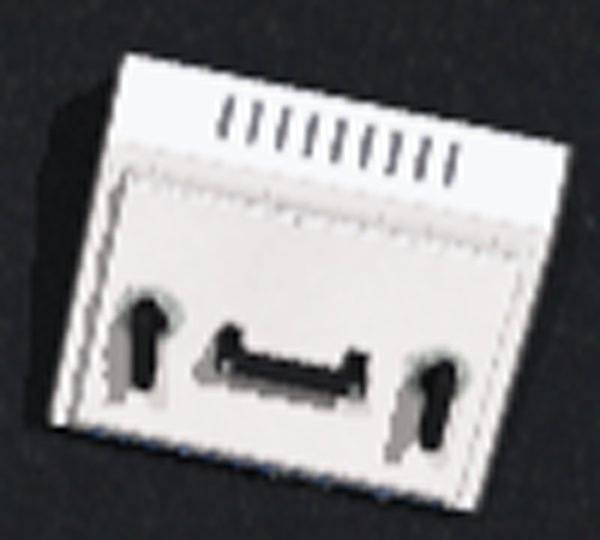

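The crop shows both wings pointing roughly up the slope, with the handle bar between them. Wing a is near crop (146,343), the bar centre near (291,366) and wing b near (437,405).

```bash
cat >> h.py <<'E'
psi=-0.215; al=np.pi/6; O=np.array([.5007,-.2005,0]); c_,s_=np.cos(psi),np.sin(psi)
N=np.array([-c_*.5,-s_*.5,np.cos(al)]); X=np.array([c_*np.cos(al),s_*np.cos(al),.5]); Y=np.array([-s_,c_,0])
k=np.array([.55532854,-.121532,-.17300446])
P0=np.array([O[0],O[1],k[:2]@O[:2]+k[2]])   # point of plate plane
def ray(n,u,v):
    c=manip.camera_model(n);E=np.array(c['extrinsics']);R=E[:3,:3]
    return -R.T@E[:3,3], R.T@np.array([(u-c['cx'])/c['fx'],(v-c['cy'])/c['fy'],1])
def hit(n,u,v,h):
    o,r=ray(n,u,v); return o+r*(((P0+N*h-o)@N)/(r@N))
def proj(n,p):
    c=manip.camera_model(n);q=np.array(c['extrinsics'])@np.r_[p,1]; return c['fx']*q[0]/q[2]+c['cx'],c['fy']*q[1]/q[2]+c['cy']
def go(target,yawy=None):
    """shift rows from measured pose to target TCP; yawy = world heading wanted for tool y (mod pi)"""
    from scipy.spatial.transform import Rotation as R
    s=manip.observe(); M=R.from_quat(s['eef_rot']).as_matrix(); d=M.T@(np.array(target)-s['ee_pos'])/.25
    r=0
    if yawy is not None:
        h=np.arctan2(M[1,1],M[0,1]); r=(h-yawy+np.pi/2)%np.pi-np.pi/2   # tool z is down
    print('t',s['t'],'at',s['ee_pos'].round(4),'d',d.round(4),'roll',round(r/2/np.pi,4),'heading y',np.arctan2(M[1,1],M[0,1]).round(3),'F',s['contact_force'].round(1),'w',s['grip_width'].round(4))
E
python3 - <<'E'
from h import *
im=cv2.imread('pics/top0.png'); g=im.max(2)
for nm,h,box in(('a',.031,(322,336,222,242)),('bar',.029,(338,370,226,246)),('b',.031,(370,384,232,252))):
    u0,u1,v0,v1=box; w=np.clip(130.-g[v0:v1,u0:u1],0,80); w[w<40]=0
    V,U=np.mgrid[v0:v1,u0:u1]; u,v=(w*U).sum()/w.sum(),(w*V).sum()/w.sum()
    cv=np.cov(np.c_[U.ravel(),V.ravel()].T,aweights=w.ravel()); e=np.linalg.eigh(cv); ax=e[1][:,1]
    p=hit('top',u,v,h); q=hit('top',u+5*ax[0],v+5*ax[1],h)-p
    print(nm,(u,v),p.round(4),'photo xy',((p-O)@[c_,s_,0]).round(4),((p-O)@Y).round(4),'ang',np.arctan2(q@Y,q@X).round(3), 'side px',proj('side',p))
im,d=cv2.imread('pics/side0.png'),np.load('pics/side0.npy')
cv2.imwrite('pics/crop2.png',cv2.resize(im[145:225,305:390],None,fx=7,fy=7,interpolation=cv2.INTER_CUBIC))
go([.48,-.12,.3],psi)
E
```

```text
a (np.float64(328.76076645797764), np.float64(231.32346803263138)) [ 0.4777 -0.116   0.1418] photo xy -0.0405 0.0776 ang -3.019 side px (np.float64(358.3305226341374), np.float64(178.690770227225))
bar (np.float64(352.82152685760883), np.float64(235.99602487004384)) [ 0.4624 -0.1912  0.1401] photo xy -0.0394 0.0009 ang 1.576 side px (np.float64(359.8797650827142), np.float64(169.64954625927433))
b (np.float64(377.1587831571137), np.float64(241.50788350955295)) [ 0.4446 -0.2669  0.1417] photo xy -0.0407 -0.0769 ang -3.035 side px (np.float64(361.98164298884006), np.float64(160.33242117350758))Traceback (most recent call last):
  File "<stdin>", line 11, in <module>
  File "h.py", line 27, in go
    print('t',s['t'],'at',s['ee_pos'].round(4),'d',d.round(4),'roll',round(r/2/np.pi,4),'heading y',np.arctan2(M[1,1],M[0,1]).round(3),'F',s['contact_force'].round(1),'w',s['grip_width'].round(4))
                                                                                                                                                                           ^^^^^^^^^^^^^^^^^^^^^
AttributeError: 'float' object has no attribute 'round'
```

View pics/crop2.png

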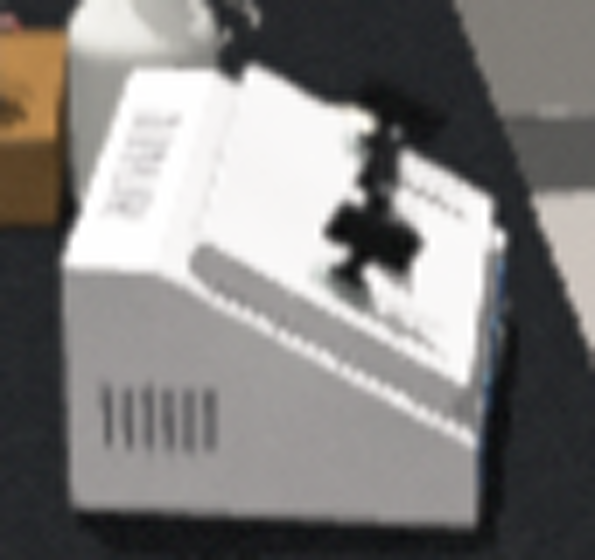

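The side crop puts wing a at px (358.1,179), against a prediction of (358.3,178.7), so the geometry holds. Next I move over wing a with the jaws narrowed, to use them as a loose wrench.

```bash
sed -i "s/s\['grip_width'\].round(4)/round(float(s['grip_width']),4)/; s/round(r\/2/round(float(r)\/2/" h.py; sed -i "s/r=(h-yawy+np.pi\/2)%np.pi-np.pi\/2/r=(h-yawy+np.pi)%(2*np.pi)-np.pi/" h.py
python3 -m handwheel '[{"claw":0.74,"dx":-0.5,"dy":-0.3,"dz":-0.42,"roll":0.08},{"claw":0.74,"dx":-0.95,"dy":-0.69,"dz":-0.42,"roll":0.17},{"claw":0.74,"dx":-0.95,"dy":-0.69,"dz":-0.42,"roll":0.17},{"claw":0.74,"dx":-0.95,"dy":-0.69,"dz":-0.42,"roll":0.17},{"claw":0.74,"dx":-0.95,"dy":-0.69,"dz":-0.42,"roll":0.17},{"claw":0.74,"dx":-0.95,"dy":-0.69,"dz":-0.42,"roll":0.17},{"claw":0.74,"dx":-0.95,"dy":-0.69,"dz":-0.42,"roll":0.17}]'
python3 -c "
from h import *
go([.46,.16,.3],-1.666); print(manip.observe()['joint_pos'].round(2))"
```

```text
t: 0.98
ee_pos: [0.3508, 0.4014, 0.3197]
eef_rot: [0.615, 0.789, 0.0, -0.0]
contact_force: [0.5, 1.7, -0.3]
grip_width: 0.025
t 0.975 at [0.3508 0.4014 0.3197] d [-1.043   0.1874  0.0783] roll 0.3045 heading y 0.247 F [ 0.5  1.7 -0.3] w 0.025
[-1.15  0.17  0.27  1.78 -0.05  1.2  -0.62]
```

```bash
python3 -m handwheel '[{"claw":0.74,"dx":-0.25,"dy":0.05,"roll":0.03},{"claw":0.74,"dx":-0.5,"dy":0.1,"dz":0.04,"roll":0.06},{"claw":0.74,"dx":-0.75,"dy":0.14,"dz":0.08,"roll":0.09},{"claw":0.74,"dx":-1,"dy":0.18,"dz":0.08,"roll":0.12},{"claw":0.74,"dx":-1,"dy":0.18,"dz":0.08,"roll":0.15},{"claw":0.74,"dx":-1,"dy":0.18,"dz":0.08,"roll":0.18},{"claw":0.74,"dx":-1,"dy":0.18,"dz":0.08,"roll":0.21},{"claw":0.74,"dx":-1,"dy":0.18,"dz":0.08,"roll":0.24},{"claw":0.74,"dx":-1,"dy":0.18,"dz":0.08,"roll":0.27},{"claw":0.74,"dx":-1,"dy":0.18,"dz":0.08,"roll":0.3045},{"claw":0.74,"dx":-1,"dy":0.18,"dz":0.08,"roll":0.3045},{"claw":0.74,"dx":-1,"dy":0.18,"dz":0.08,"roll":0.3045}]'
python3 -c "
from h import *
go([.4777,-.116,.22],-1.666); print(manip.observe()['joint_pos'].round(2))"
```

```text
t 0.975 at [0.3508 0.4014 0.3197] d [-2.1309 -0.0139  0.398 ] roll 0.3045 heading y 0.247 F [ 0.5  1.7 -0.3] w 0.025
[-1.15  0.17  0.27  1.78 -0.05  1.2  -0.62]validation failed for argument at $[0]...
```

```bash
python3 -m handwheel '[{"claw":0.74,"dx":-0.25,"dy":0.05,"dz":0,"roll":0.03},{"claw":0.74,"dx":-0.5,"dy":0.1,"dz":0.04,"roll":0.06},{"claw":0.74,"dx":-0.75,"dy":0.14,"dz":0.08,"roll":0.09},{"claw":0.74,"dx":-1,"dy":0.18,"dz":0.08,"roll":0.12},{"claw":0.74,"dx":-1,"dy":0.18,"dz":0.08,"roll":0.15},{"claw":0.74,"dx":-1,"dy":0.18,"dz":0.08,"roll":0.18},{"claw":0.74,"dx":-1,"dy":0.18,"dz":0.08,"roll":0.21},{"claw":0.74,"dx":-1,"dy":0.18,"dz":0.08,"roll":0.24},{"claw":0.74,"dx":-1,"dy":0.18,"dz":0.08,"roll":0.27},{"claw":0.74,"dx":-1,"dy":0.18,"dz":0.08,"roll":0.3045},{"claw":0.74,"dx":-1,"dy":0.18,"dz":0.08,"roll":0.3045},{"claw":0.74,"dx":-1,"dy":0.18,"dz":0.08,"roll":0.3045}]'
python3 -c "
from h import *
go([.4777,-.116,.22],-1.666); print(manip.observe()['joint_pos'].round(2))"
```

```text
t: 2.48
ee_pos: [0.4548, 0.1715, 0.2991]
eef_rot: [0.999, -0.045, -0.0, 0.0]
contact_force: [0.8, 1.0, 0.1]
grip_width: 0.024
t 2.475 at [0.4548 0.1715 0.2991] d [0.196  1.1365 0.317 ] roll 0.0007 heading y -1.662 F [0.8 1.  0.1] w 0.024
[-0.98  0.09  0.6   1.92 -0.06  1.14 -2.02]
```

```bash
python3 -m handwheel '[{"claw":0.74,"dx":0.1,"dy":0.5,"dz":0.1,"roll":0},{"claw":0.74,"dx":0.196,"dy":1,"dz":0.2,"roll":0},{"claw":0.74,"dx":0.196,"dy":1,"dz":0.25,"roll":0},{"claw":0.74,"dx":0.196,"dy":1,"dz":0.317,"roll":0},{"claw":0.74,"dx":0.196,"dy":1,"dz":0.317,"roll":0},{"claw":0.74,"dx":0.196,"dy":1,"dz":0.317,"roll":0}]'
python3 -m handwheel '[{"claw":0.74,"dx":0,"dy":0.1365,"dz":0,"roll":0},{"claw":0.74,"dx":0,"dy":0.1365,"dz":0,"roll":0},{"claw":0.74,"dx":0,"dy":0.1365,"dz":0,"roll":0}]'
python3 -c "
from h import *
go([.4777,-.116,.133],-1.666); print(manip.observe()['joint_pos'].round(2))
a,_=shot('top','t1'); b,_=shot('side','s1')
z=lambda i,u,v:cv2.resize(i[v-45:v+45,u-50:u+50,::-1],None,fx=4,fy=4,interpolation=cv2.INTER_CUBIC)
cv2.imwrite('pics/c3.png',np.hstack([z(a,345,225),z(b,350,170)]))"
```

```text
t: 3.22
ee_pos: [0.4797, -0.0839, 0.2196]
eef_rot: [0.999, -0.048, -0.001, 0.0]
contact_force: [-0.7, 0.9, 0.3]
grip_width: 0.024
t: 3.6
ee_pos: [0.4774, -0.1153, 0.2206]
eef_rot: [0.999, -0.046, 0.0, -0.0]
contact_force: [-0.5, -0.1, -0.3]
grip_width: 0.0239
t 3.6 at [ 0.4774 -0.1153  0.2206] d [0.0013 0.003  0.3502] roll 0.0004 heading y -1.664 F [-0.5 -0.1 -0.3] w 0.0239
[-0.54  0.23  0.82  2.02 -0.2   0.98 -1.28]
```

View pics/c3.png

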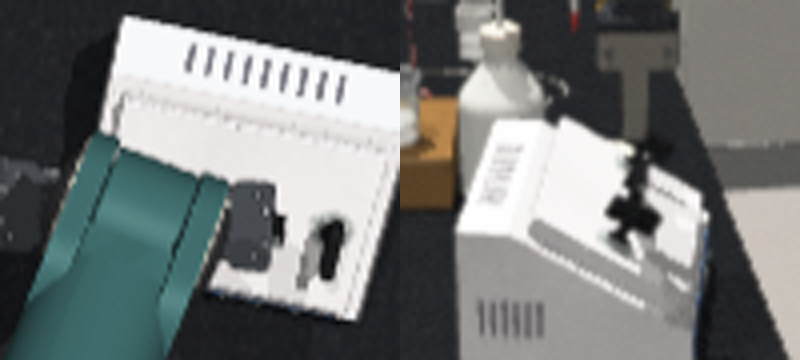

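The fingers are over wing a in both views: side crop x≈632, wing at ≈634. Now down, then turn anticlockwise.

```bash
python3 -m handwheel '[{"claw":0.74,"dx":0.001,"dy":0.003,"dz":0.1,"roll":0},{"claw":0.74,"dx":0.001,"dy":0.003,"dz":0.2,"roll":0},{"claw":0.74,"dx":0.001,"dy":0.003,"dz":0.27,"roll":0},{"claw":0.74,"dx":0.001,"dy":0.003,"dz":0.32,"roll":0},{"claw":0.74,"dx":0.001,"dy":0.003,"dz":0.35,"roll":0},{"claw":0.74,"dx":0.001,"dy":0.003,"dz":0.35,"roll":0}]'
python3 -m handwheel '[{"claw":0.74,"dx":0,"dy":0,"dz":0,"roll":-0.029},{"claw":0.74,"dx":0,"dy":0,"dz":0,"roll":-0.058},{"claw":0.74,"dx":0,"dy":0,"dz":0,"roll":-0.087},{"claw":0.74,"dx":0,"dy":0,"dz":0,"roll":-0.116},{"claw":0.74,"dx":0,"dy":0,"dz":0,"roll":-0.145},{"claw":0.74,"dx":0,"dy":0,"dz":0,"roll":-0.174},{"claw":0.74,"dx":0,"dy":0,"dz":0,"roll":-0.19}]'
python3 -c "
from h import *
go([.4777,-.116,.133],-.10);s=manip.observe();print(s['wrist_torque'],s['joint_pos'].round(2))"
```

```text
t: 4.45
ee_pos: [0.4771, -0.1179, 0.1327]
eef_rot: [0.999, -0.048, -0.0, 0.0]
contact_force: [0.5, 0.4, 0.8]
grip_width: 0.0235
t: 5.32
ee_pos: [0.4774, -0.117, 0.1337]
eef_rot: [0.852, 0.524, 0.001, -0.001]
contact_force: [-2.6, 2.9, 2.8]
grip_width: 0.0239
t 5.325 at [ 0.4774 -0.117   0.1337] d [ 0.0041 -0.0006  0.0026] roll -0.0587 heading y -0.469 F [-2.6  2.9  2.8] w 0.0239
[ 0.56877551  0.49055238 -0.03042138] [-0.22  0.33  0.46  2.08 -0.21  0.78 -0.09]
```

```bash
python3 -m handwheel '[{"claw":0.74,"dx":0,"dy":0,"dz":0,"roll":-0.02},{"claw":0.74,"dx":0,"dy":0,"dz":0,"roll":-0.04},{"claw":0.74,"dx":0,"dy":0,"dz":0,"roll":-0.055},{"claw":0.74,"dx":0,"dy":0,"dz":0,"roll":-0.063},{"claw":0.74,"dx":0,"dy":0,"dz":0,"roll":-0.063}]'
python3 -c "
from h import *
go([.4777,-.116,.133],-.215);s=manip.observe();print(s['wrist_torque'],s['joint_pos'].round(2))"
```

```text
t: 5.95
ee_pos: [0.4767, -0.1174, 0.1333]
eef_rot: [0.734, 0.679, 0.0, -0.001]
contact_force: [-2.6, 2.4, 2.3]
grip_width: 0.024
t 5.95 at [ 0.4767 -0.1174  0.1333] d [0.0058 0.0035 0.0012] roll 0.0219 heading y -0.078 F [-2.6  2.4  2.3] w 0.024
[ 0.39194901  0.7064138  -0.08623894] [-0.15  0.32  0.38  2.08 -0.17  0.78  0.26]
```

```bash
python3 -m handwheel '[{"claw":0.74,"dx":0,"dy":0,"dz":0,"roll":-0.015},{"claw":0.74,"dx":0,"dy":0,"dz":0,"roll":-0.03},{"claw":0.74,"dx":0,"dy":0,"dz":0,"roll":-0.03}]'
python3 -c "
from h import *
go([.4777,-.116,.133],-.215);s=manip.observe();print(s['wrist_torque'])
b,_=shot('side','s2')
cv2.imwrite('pics/c4.png',cv2.resize(b[140:200,330:390,::-1],None,fx=8,fy=8,interpolation=cv2.INTER_CUBIC))"
```

```text
t: 6.32
ee_pos: [0.4768, -0.1176, 0.133]
eef_rot: [0.668, 0.744, 0.0, -0.001]
contact_force: [-2.8, 4.1, 1.5]
grip_width: 0.0238
t 6.325 at [ 0.4768 -0.1176  0.133 ] d [0.0061 0.0044 0.    ] roll 0.0514 heading y 0.108 F [-2.8  4.1  1.5] w 0.0238
[ 0.38530312  0.60483781 -0.7546636 ]
```

View pics/c4.png

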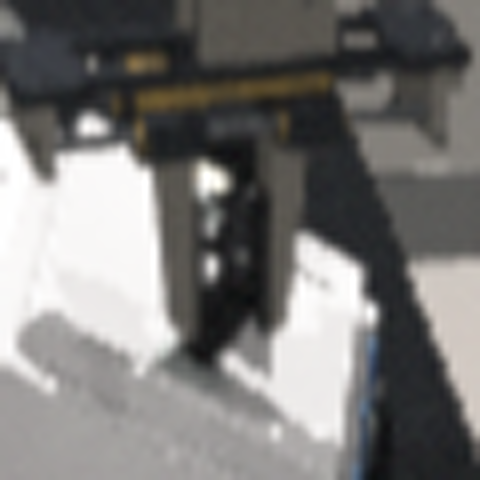

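The side view shows the wing across the slope between the fingers, and the moment about z rose to 0.75 N m, so wing a is at its stop. I back off, lift, and go to wing b.

```bash
python3 -m handwheel '[{"claw":0.74,"dx":0,"dy":0,"dz":0,"roll":0.025},{"claw":0.7,"dx":0,"dy":0,"dz":0,"roll":0.045},{"claw":0.7,"dx":0,"dy":0,"dz":-0.1,"roll":0.05},{"claw":0.72,"dx":0,"dy":0,"dz":-0.25,"roll":0.05},{"claw":0.74,"dx":0,"dy":0,"dz":-0.36,"roll":0.05},{"claw":0.74,"dx":0,"dy":0,"dz":-0.36,"roll":0.05}]'
python3 -c "
from h import *
go([.4446,-.2669,.22],-1.666);s=manip.observe();print(s['wrist_torque'],s['joint_pos'].round(2))"
```

```text
t: 7.12
ee_pos: [0.4793, -0.1186, 0.2251]
eef_rot: [0.775, 0.632, 0.002, 0.002]
contact_force: [0.0, 0.3, -0.1]
grip_width: 0.0237
t 7.125 at [ 0.4793 -0.1186  0.2251] d [-0.6091 -0.0165  0.0201] roll 0.2328 heading y -0.203 F [ 0.   0.3 -0.1] w 0.0237
[-0.06347097  0.05335347 -0.03038964] [-0.21  0.19  0.44  1.99 -0.1   0.97  0.07]
```

```bash
python3 -m handwheel '[{"claw":0.74,"dx":-0.2,"dy":-0.01,"dz":0,"roll":0.029},{"claw":0.74,"dx":-0.4,"dy":-0.016,"dz":0.02,"roll":0.058},{"claw":0.74,"dx":-0.609,"dy":-0.016,"dz":0.02,"roll":0.087},{"claw":0.74,"dx":-0.609,"dy":-0.016,"dz":0.02,"roll":0.116},{"claw":0.74,"dx":-0.609,"dy":-0.016,"dz":0.02,"roll":0.145},{"claw":0.74,"dx":-0.609,"dy":-0.016,"dz":0.02,"roll":0.174},{"claw":0.74,"dx":-0.609,"dy":-0.016,"dz":0.02,"roll":0.203},{"claw":0.74,"dx":-0.609,"dy":-0.016,"dz":0.02,"roll":0.233},{"claw":0.74,"dx":-0.609,"dy":-0.016,"dz":0.02,"roll":0.233},{"claw":0.74,"dx":-0.609,"dy":-0.016,"dz":0.02,"roll":0.233}]'
python3 -c "
from h import *
go([.4446,-.2669,.133],-1.666);s=manip.observe();print(s['wrist_torque'],s['joint_pos'].round(2))
im,d=shot('top','t2'); b,_=shot('side','s2b')
z=lambda i,u,v:cv2.resize(i[v-45:v+45,u-50:u+50,::-1],None,fx=4,fy=4,interpolation=cv2.INTER_CUBIC)
cv2.imwrite('pics/c5.png',np.hstack([z(im,345,225),z(b,350,170)]))"
```

```text
t: 8.38
ee_pos: [0.4425, -0.2662, 0.2174]
eef_rot: [0.999, -0.046, -0.0, 0.0]
contact_force: [0.6, 0.2, 0.0]
grip_width: 0.0238
t 8.375 at [ 0.4425 -0.2662  0.2174] d [0.0088 0.002  0.3375] roll 0.0004 heading y -1.663 F [0.6 0.2 0. ] w 0.0238
[-0.06974226  0.18075347 -0.02729907] [-0.18  0.28  0.78  1.96 -0.24  0.99 -0.95]
```

View pics/c5.png

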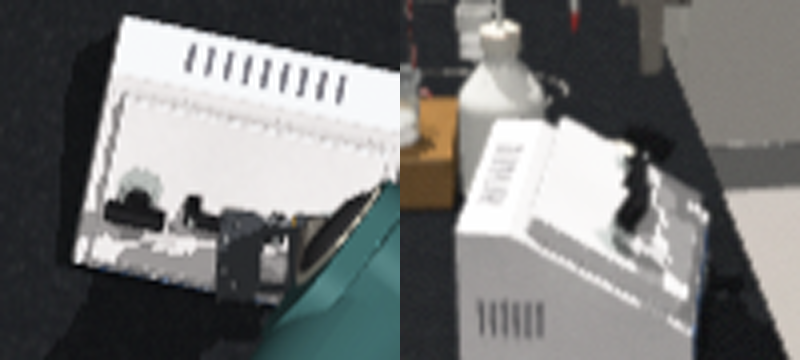

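Wing a now lies across the slope at top crop (135,210). It has shifted down-slope in the top view and up in the side view, so it has sprung. Same again for wing b.

```bash
python3 -m handwheel '[{"claw":0.74,"dx":0.007,"dy":0.002,"dz":0.1,"roll":0},{"claw":0.74,"dx":0.007,"dy":0.002,"dz":0.2,"roll":0},{"claw":0.74,"dx":0.007,"dy":0.002,"dz":0.27,"roll":0},{"claw":0.74,"dx":0.007,"dy":0.002,"dz":0.32,"roll":0},{"claw":0.74,"dx":0.007,"dy":0.002,"dz":0.34,"roll":0},{"claw":0.74,"dx":0.007,"dy":0.002,"dz":0.34,"roll":0}]'
python3 -m handwheel '[{"claw":0.74,"dx":0,"dy":0,"dz":0,"roll":-0.029},{"claw":0.74,"dx":0,"dy":0,"dz":0,"roll":-0.058},{"claw":0.74,"dx":0,"dy":0,"dz":0,"roll":-0.087},{"claw":0.74,"dx":0,"dy":0,"dz":0,"roll":-0.116},{"claw":0.74,"dx":0,"dy":0,"dz":0,"roll":-0.145},{"claw":0.74,"dx":0,"dy":0,"dz":0,"roll":-0.174},{"claw":0.74,"dx":0,"dy":0,"dz":0,"roll":-0.19},{"claw":0.74,"dx":0,"dy":0,"dz":0,"roll":-0.19}]'
python3 -c "
from h import *
go([.4446,-.2669,.133],-.215);s=manip.observe();print(s['wrist_torque'],s['joint_pos'].round(2))"
```

```text
t: 9.22
ee_pos: [0.4444, -0.267, 0.1329]
eef_rot: [0.999, -0.048, 0.0, 0.0]
contact_force: [-0.8, -0.3, 0.0]
grip_width: 0.0238
t: 10.22
ee_pos: [0.4443, -0.268, 0.1337]
eef_rot: [0.854, 0.521, 0.0, 0.001]
contact_force: [-1.8, -2.0, 0.5]
grip_width: 0.0239
t 10.225 at [ 0.4443 -0.268   0.1337] d [ 0.0044 -0.001   0.003 ] roll -0.0414 heading y -0.475 F [-1.8 -2.   0.5] w 0.0239
[-0.40857844  0.36591702 -0.02265044] [ 0.13  0.37  0.43  2.02 -0.21  0.8   0.2 ]
```

```bash
python3 -m handwheel '[{"claw":0.74,"dx":0,"dy":0,"dz":0,"roll":-0.02},{"claw":0.74,"dx":0,"dy":0,"dz":0,"roll":-0.04},{"claw":0.74,"dx":0,"dy":0,"dz":0,"roll":-0.06},{"claw":0.74,"dx":0,"dy":0,"dz":0,"roll":-0.08},{"claw":0.74,"dx":0,"dy":0,"dz":0,"roll":-0.093},{"claw":0.74,"dx":0,"dy":0,"dz":0,"roll":-0.093}]'
python3 -c "
from h import *
go([.4446,-.2669,.133],-.215);s=manip.observe();print(s['wrist_torque'],s['joint_pos'].round(2))"
```

```text
t: 10.98
ee_pos: [0.4441, -0.2669, 0.1332]
eef_rot: [0.668, 0.744, 0.0, -0.0]
contact_force: [-2.6, 0.2, 3.1]
grip_width: 0.0244
t 10.975 at [ 0.4441 -0.2669  0.1332] d [-0.0001  0.002   0.0007] roll 0.0513 heading y 0.107 F [-2.6  0.2  3.1] w 0.0244
[-0.33020745  0.50538772 -0.71461497] [ 0.23  0.36  0.3   2.01 -0.14  0.79  0.72]
```

```bash
python3 -m handwheel '[{"claw":0.74,"dx":0,"dy":0,"dz":0,"roll":0.025},{"claw":0.7,"dx":0,"dy":0,"dz":0,"roll":0.045},{"claw":0.7,"dx":0,"dy":0,"dz":-0.1,"roll":0.05},{"claw":0.72,"dx":0,"dy":0,"dz":-0.25,"roll":0.05},{"claw":0.74,"dx":0,"dy":0,"dz":-0.36,"roll":0.05},{"claw":0.74,"dx":0,"dy":0,"dz":-0.36,"roll":0.05}]'
python3 -c "
from h import *
go([.4624,-.1912,.22],-.215);s=manip.observe();print(s['wrist_torque'],s['joint_pos'].round(2))"
```

```text
t: 11.72
ee_pos: [0.4461, -0.2671, 0.2249]
eef_rot: [0.775, 0.632, 0.001, 0.002]
contact_force: [-0.6, 0.3, 0.8]
grip_width: 0.0239
t 11.725 at [ 0.4461 -0.2671  0.2249] d [0.3106 0.0025 0.0195] roll 0.0019 heading y -0.203 F [-0.6  0.3  0.8] w 0.0239
[-0.02064119  0.06577064 -0.01094213] [ 0.14  0.23  0.4   1.93 -0.11  0.99  0.38]
```

```bash
python3 -m handwheel '[{"claw":0.74,"dx":0.16,"dy":0.001,"dz":0,"roll":0},{"claw":0.74,"dx":0.31,"dy":0.0025,"dz":0.01,"roll":0.002},{"claw":0.74,"dx":0.31,"dy":0.0025,"dz":0.01,"roll":0.002},{"claw":0.74,"dx":0.31,"dy":0.0025,"dz":0.01,"roll":0.002}]'
python3 -c "
from h import *
go([.4624,-.1912,.128],-.215)
im,d=shot('top','t3'); b,_=shot('side','s3')
z=lambda i,u,v:cv2.resize(i[v-45:v+45,u-50:u+50,::-1],None,fx=4,fy=4,interpolation=cv2.INTER_CUBIC)
cv2.imwrite('pics/c6.png',np.hstack([z(im,345,225),z(b,350,170)]))"
```

```text
t: 12.22
ee_pos: [0.4602, -0.1913, 0.2197]
eef_rot: [0.779, 0.627, -0.0, -0.0]
contact_force: [0.9, -0.3, -0.0]
grip_width: 0.024
t 12.225 at [ 0.4602 -0.1913  0.2197] d [0.0026 0.0089 0.3667] roll -0.0001 heading y -0.216 F [ 0.9 -0.3 -0. ] w 0.024
```

View pics/c6.png

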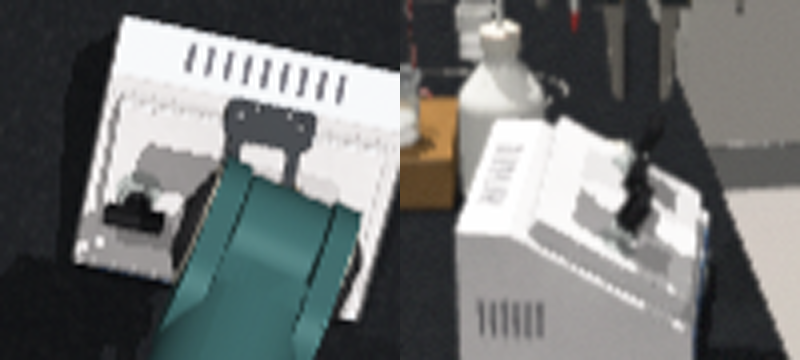

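Side view: wing b (crop ≈(650,140)) is seen end-on and raised like wing a, and the fingers straddle the handle line. Descend and grip.

```bash
python3 -m handwheel '[{"claw":0.74,"dx":0.002,"dy":0.008,"dz":0.1,"roll":0},{"claw":0.74,"dx":0.002,"dy":0.008,"dz":0.2,"roll":0},{"claw":0.74,"dx":0.002,"dy":0.008,"dz":0.28,"roll":0},{"claw":0.74,"dx":0.002,"dy":0.008,"dz":0.33,"roll":0},{"claw":0.74,"dx":0.002,"dy":0.008,"dz":0.365,"roll":0},{"claw":0.74,"dx":0.002,"dy":0.008,"dz":0.365,"roll":0}]'
python3 -c "
from h import *
go([.4624,-.1912,.128],-.215)"
python3 -m handwheel '[{"claw":0.85,"dx":0,"dy":0,"dz":0,"roll":0},{"claw":1,"dx":0,"dy":0,"dz":0,"roll":0},{"claw":1,"dx":0,"dy":0,"dz":0,"roll":0},{"claw":1,"dx":0,"dy":0,"dz":0,"roll":0}]'
python3 -c "
from h import *
go([.4624,-.1912,.128],-.215);print(manip.observe()['wrist_torque'])"
```

```text
t: 13.08
ee_pos: [0.4624, -0.1912, 0.1288]
eef_rot: [0.779, 0.627, -0.0, -0.0]
contact_force: [0.6, 0.3, 0.2]
grip_width: 0.0242
t 13.075 at [ 0.4624 -0.1912  0.1288] d [0.0002 0.     0.0033] roll -0.0001 heading y -0.216 F [0.6 0.3 0.2] w 0.0242
t: 13.58
ee_pos: [0.4622, -0.191, 0.1294]
eef_rot: [0.779, 0.627, -0.0, -0.0]
contact_force: [-4.6, 0.8, 5.5]
grip_width: 0.0149
t 13.575 at [ 0.4622 -0.191   0.1294] d [-0.0004  0.001   0.0055] roll -0.0 heading y -0.215 F [-4.6  0.8  5.5] w 0.0149
[-2.37992676e-02  1.02733899e+00  7.69547691e-04]
```

```bash
python3 -m handwheel '[{"claw":1,"dx":0,"dy":-0.01,"dz":-0.02,"roll":0},{"claw":1,"dx":0,"dy":-0.02,"dz":-0.035,"roll":0},{"claw":1,"dx":0,"dy":-0.03,"dz":-0.052,"roll":0},{"claw":1,"dx":0,"dy":-0.04,"dz":-0.07,"roll":0}]'
python3 -c "
from h import *
go([.4624,-.1912,.128],-.215);print(manip.observe()['wrist_torque'])
shot('top','t4'); b,_=shot('side','s4')
cv2.imwrite('pics/c7.png',cv2.resize(b[140:230,300:400,::-1],None,fx=6,fy=6,interpolation=cv2.INTER_CUBIC))"
```

```text
t: 14.08
ee_pos: [0.4528, -0.1888, 0.1469]
eef_rot: [0.779, 0.627, 0.0, 0.0]
contact_force: [0.6, 0.8, -3.5]
grip_width: 0.015
t 14.075 at [ 0.4528 -0.1888  0.1469] d [-0.0012  0.0394  0.0756] roll 0.0 heading y -0.215 F [ 0.6  0.8 -3.5] w 0.015
[-0.07007987  0.13686873 -0.04267668]
```

View pics/c7.png

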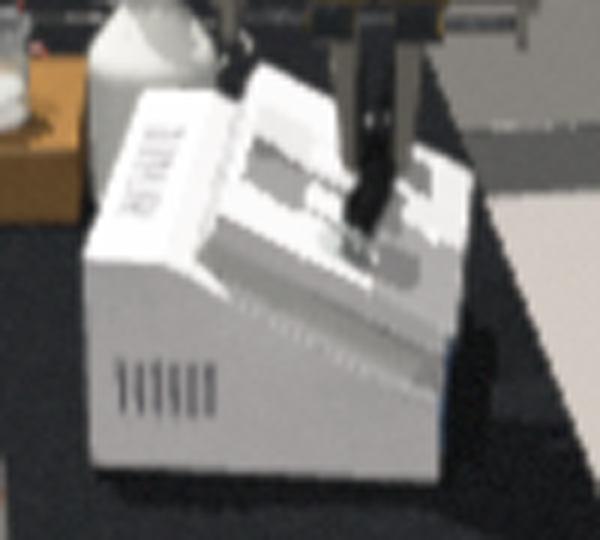

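The cover has risen off the curb with both ends level and a load of about 3.5 N, close to its weight. Continue up along the normal, then straight up.

```bash
python3 -m handwheel '[{"claw":1,"dx":0,"dy":-0.03,"dz":-0.05,"roll":0},{"claw":1,"dx":0,"dy":-0.06,"dz":-0.12,"roll":0},{"claw":1,"dx":0,"dy":-0.06,"dz":-0.22,"roll":0},{"claw":1,"dx":0,"dy":-0.06,"dz":-0.34,"roll":0},{"claw":1,"dx":0,"dy":-0.06,"dz":-0.46,"roll":0},{"claw":1,"dx":0,"dy":-0.06,"dz":-0.5,"roll":0},{"claw":1,"dx":0,"dy":-0.06,"dz":-0.5,"roll":0}]'
python3 -c "
from h import *
go([.491,.18,.27],.162);s=manip.observe();print(s['wrist_torque'],s['joint_pos'].round(2))"
```

```text
t: 15.05
ee_pos: [0.4378, -0.1856, 0.2717]
eef_rot: [0.779, 0.627, 0.0, 0.0]
contact_force: [-0.5, 0.5, -4.6]
grip_width: 0.0149
t 15.05 at [ 0.4378 -0.1856  0.2717] d [ 1.4741 -0.1044  0.0073] roll -0.06 heading y -0.215 F [-0.5  0.5 -4.6] w 0.0149
[-0.02317979  0.17444276  0.03995949] [-0.    0.1   0.36  1.97 -0.04  1.08  0.16]
```

```bash
python3 -m handwheel '[{"claw":1,"dx":0.1,"dy":0,"dz":-0.05,"roll":0},{"claw":1,"dx":0.22,"dy":0,"dz":-0.05,"roll":0},{"claw":1,"dx":0.36,"dy":0,"dz":-0.05,"roll":0},{"claw":1,"dx":0.5,"dy":-0.02,"dz":-0.05,"roll":0},{"claw":1,"dx":0.65,"dy":-0.04,"dz":-0.05,"roll":-0.01},{"claw":1,"dx":0.8,"dy":-0.06,"dz":-0.05,"roll":-0.02},{"claw":1,"dx":0.92,"dy":-0.08,"dz":-0.05,"roll":-0.03},{"claw":1,"dx":1,"dy":-0.1,"dz":-0.05,"roll":-0.04},{"claw":1,"dx":1,"dy":-0.1,"dz":-0.05,"roll":-0.05},{"claw":1,"dx":1,"dy":-0.1,"dz":-0.05,"roll":-0.06},{"claw":1,"dx":1,"dy":-0.1,"dz":-0.05,"roll":-0.06}]'
python3 -c "
from h import *
go([.491,.18,.2],.162)
"
```

```text
t: 16.42
ee_pos: [0.4669, 0.0635, 0.2837]
eef_rot: [0.648, 0.762, -0.0, -0.0]
contact_force: [0.0, 0.5, -4.9]
grip_width: 0.0147
t 16.425 at [0.4669 0.0635 0.2837] d [0.4447 0.1705 0.3346] roll -0.0001 heading y 0.161 F [ 0.   0.5 -4.9] w 0.0147
```

```bash
python3 -m handwheel '[{"claw":1,"dx":0.12,"dy":0.05,"dz":0.05,"roll":0},{"claw":1,"dx":0.26,"dy":0.1,"dz":0.15,"roll":0},{"claw":1,"dx":0.38,"dy":0.15,"dz":0.25,"roll":0},{"claw":1,"dx":0.445,"dy":0.17,"dz":0.33,"roll":0},{"claw":1,"dx":0.445,"dy":0.17,"dz":0.33,"roll":0},{"claw":1,"dx":0.445,"dy":0.17,"dz":0.33,"roll":0}]'
python3 -c "
from h import *
go([.491,.18,.08],.162)
a,d=shot('top','t5'); b,e=shot('side','s5')
P=pts('side',e); m=(b.min(2)>150)&(P[...,2]>.03)&(P[...,2]<.25)&(P[...,1]>.05)&(P[...,1]<.32)&(P[...,0]>.38)&(P[...,0]<.62)
Q=P[m]; print(len(Q),Q.min(0),Q.max(0)); 
for _ in range(4):
    A=np.c_[Q[:,:2],np.ones(len(Q))];k=np.linalg.lstsq(A,Q[:,2],rcond=None)[0];r=Q[:,2]-A@k;Q=Q[abs(r)<max(1.5*r.std(),.003)]
print('plane',k,r.std(),len(Q))
z=lambda i,u,v:cv2.resize(i[v-60:v+60,u-65:u+65,::-1],None,fx=3,fy=3,interpolation=cv2.INTER_CUBIC)
cv2.imwrite('pics/c8.png',np.hstack([z(a,245,225),z(b,365,225)]))"
```

```text
t: 17.18
ee_pos: [0.4915, 0.1794, 0.2022]
eef_rot: [0.648, 0.761, 0.0, 0.0]
contact_force: [0.7, 0.7, -4.5]
grip_width: 0.015
t 17.175 at [0.4915 0.1794 0.2022] d [ 0.0028 -0.0021  0.4887] roll -0.0003 heading y 0.16 F [ 0.7  0.7 -4.5] w 0.015
1006 [0.42961166 0.07380371 0.14714379] [0.59592959 0.2968899  0.2224635 ]
plane [ 0.52007748  0.08383912 -0.09303219] 0.0012061425735526035 767
```

View pics/c8.png

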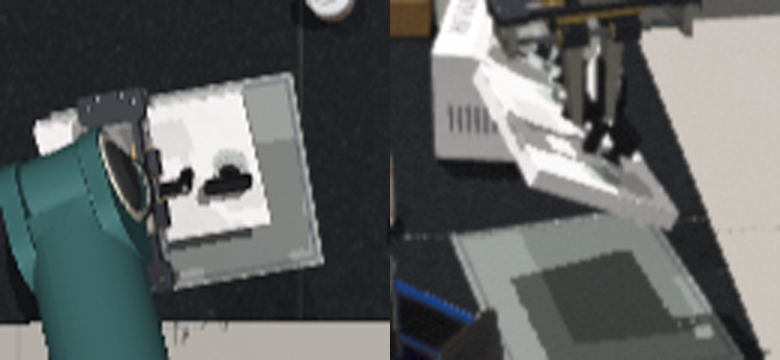

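The top view shows the cover over the mat. The side view and plane fit show it is still tilted about 27.7°, with its front edge low. So I shift back 31 mm, touch down on the front edge, and roll it flat about that edge while still holding it.

```bash
python3 -m handwheel '[{"claw":1,"dx":0.003,"dy":-0.06,"dz":0.08,"roll":0},{"claw":1,"dx":0.003,"dy":-0.126,"dz":0.18,"roll":0},{"claw":1,"dx":0.003,"dy":-0.126,"dz":0.28,"roll":0},{"claw":1,"dx":0.003,"dy":-0.126,"dz":0.37,"roll":0},{"claw":1,"dx":0.003,"dy":-0.126,"dz":0.44,"roll":0},{"claw":1,"dx":0.003,"dy":-0.126,"dz":0.48,"roll":0},{"claw":1,"dx":0.003,"dy":-0.126,"dz":0.505,"roll":0},{"claw":1,"dx":0.003,"dy":-0.126,"dz":0.505,"roll":0}]'
python3 -m handwheel '[{"claw":1,"dx":0,"dy":0,"dz":0.016,"roll":0},{"claw":1,"dx":0,"dy":0,"dz":0.032,"roll":0},{"claw":1,"dx":0,"dy":0,"dz":0.032,"roll":0}]'
python3 -c "
from h import *
go([.491,.18,.04],.162);print(manip.observe()['wrist_torque'])"
```

```text
t: 18.27
ee_pos: [0.4601, 0.1761, 0.0756]
eef_rot: [0.648, 0.762, 0.0, 0.0]
contact_force: [0.2, 0.3, -3.5]
grip_width: 0.0148
t: 18.65
ee_pos: [0.4633, 0.1769, 0.0689]
eef_rot: [0.648, 0.762, 0.003, 0.002]
contact_force: [4.5, -0.7, 4.7]
grip_width: 0.0147
t 18.65 at [0.4633 0.1769 0.0689] d [-0.0059  0.1107  0.1162] roll -0.0001 heading y 0.161 F [ 4.5 -0.7  4.7] w 0.0147
[-0.23826447 -1.06019304  0.05180452]
```

```bash
python3 -m handwheel '[{"claw":1,"dx":0,"dy":0.029,"dz":0.019,"roll":0},{"claw":1,"dx":0,"dy":0.056,"dz":0.04,"roll":0},{"claw":1,"dx":0,"dy":0.082,"dz":0.063,"roll":0},{"claw":1,"dx":0,"dy":0.082,"dz":0.063,"roll":0}]'
python3 -m handwheel '[{"claw":1,"dx":0,"dy":0.012,"dz":0.014,"roll":0},{"claw":1,"dx":0,"dy":0.024,"dz":0.028,"roll":0},{"claw":1,"dx":0,"dy":0.034,"dz":0.042,"roll":0},{"claw":1,"dx":0,"dy":0.042,"dz":0.054,"roll":0},{"claw":1,"dx":0,"dy":0.042,"dz":0.054,"roll":0}]'
python3 -c "
from h import *
go([.491,.18,.04],.162);print(manip.observe()['wrist_torque'])
a,d=shot('top','t6'); b,e=shot('side','s6')
P=pts('side',e); m=(b.min(2)>150)&(P[...,2]>.012)&(P[...,2]<.1)&(P[...,1]>.05)&(P[...,1]<.32)&(P[...,0]>.38)&(P[...,0]<.62)
Q=P[m]; print(len(Q),Q.min(0),Q.max(0)); 
for _ in range(4):
    A=np.c_[Q[:,:2],np.ones(len(Q))];k=np.linalg.lstsq(A,Q[:,2],rcond=None)[0];r=Q[:,2]-A@k;Q=Q[abs(r)<max(1.5*r.std(),.003)]
print('plane',k,r.std(),len(Q),Q[:,2].mean())
z=lambda i,u,v:cv2.resize(i[v-60:v+60,u-65:u+65,::-1],None,fx=3,fy=3,interpolation=cv2.INTER_CUBIC)
cv2.imwrite('pics/c9.png',np.hstack([z(a,245,225),z(b,365,245)]))"
```

```text
t: 19.15
ee_pos: [0.4779, 0.1789, 0.0498]
eef_rot: [0.648, 0.762, -0.002, -0.001]
contact_force: [-0.6, -1.1, -3.5]
grip_width: 0.0124
t: 19.77
ee_pos: [0.488, 0.1808, 0.0406]
eef_rot: [0.647, 0.762, -0.002, -0.002]
contact_force: [-12.7, -4.5, 29.1]
grip_width: 0.0115
t 19.775 at [0.488  0.1808 0.0406] d [-0.0052  0.0112  0.0022] roll 0.0 heading y 0.162 F [-12.7  -4.5  29.1] w 0.0115
[-1.0229413   3.33242386  0.03412808]
1540 [0.40099285 0.06303929 0.01214221] [0.5788237 0.2951372 0.0817248]
plane [-0.00041338  0.00227879  0.02116284] 0.001481265541321718 1311 0.02139742687308883
```

View pics/c9.png

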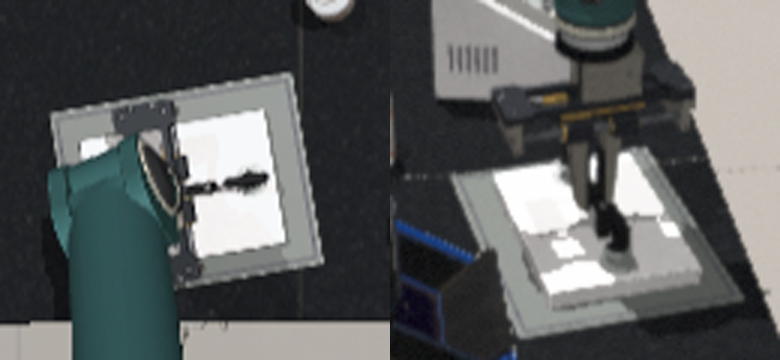

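The cover lies flat and centred on the mat, handle up, with a plate slope under 0.3°. I relieve the press, open a little, rise, then back away.

```bash
python3 -m handwheel '[{"claw":1,"dx":0,"dy":-0.004,"dz":-0.01,"roll":0},{"claw":1,"dx":0,"dy":-0.006,"dz":-0.015,"roll":0},{"claw":1,"dx":0,"dy":-0.006,"dz":-0.015,"roll":0}]'
python3 -m handwheel '[{"claw":0.8,"dx":0,"dy":0,"dz":0,"roll":0},{"claw":0.65,"dx":0,"dy":0,"dz":0,"roll":0},{"claw":0.6,"dx":0,"dy":0,"dz":0,"roll":0},{"claw":0.6,"dx":0,"dy":0,"dz":-0.05,"roll":0},{"claw":0.6,"dx":0,"dy":0,"dz":-0.2,"roll":0},{"claw":0.6,"dx":0,"dy":0,"dz":-0.4,"roll":0},{"claw":0.6,"dx":0,"dy":0,"dz":-0.6,"roll":0},{"claw":0.6,"dx":0,"dy":0,"dz":-0.8,"roll":0},{"claw":0.6,"dx":0,"dy":0,"dz":-0.8,"roll":0}]'
python3 -m handwheel '[{"claw":0.6,"dx":0.25,"dy":0,"dz":0,"roll":0},{"claw":0.6,"dx":0.5,"dy":0,"dz":0,"roll":0},{"claw":0.6,"dx":0.75,"dy":0,"dz":0,"roll":0},{"claw":0.6,"dx":1,"dy":-0.1,"dz":0,"roll":0},{"claw":0.6,"dx":1,"dy":-0.2,"dz":0,"roll":0},{"claw":0.6,"dx":1,"dy":-0.2,"dz":0,"roll":0},{"claw":0.6,"dx":1,"dy":-0.2,"dz":0,"roll":0}]'
python3 -c "
from h import *
a,d=shot('top','t7'); b,e=shot('side','s7')
P=pts('top',d); m=(a.min(2)>150)&(P[...,2]>.012)&(P[...,2]<.1)&(P[...,1]>.05)&(P[...,1]<.32)&(P[...,0]>.38)&(P[...,0]<.62)
Q=P[m]; print(len(Q),cv2.minAreaRect(Q[:,:2].astype(np.float32)),Q[:,2].std(),np.median(Q[:,2]))
A=np.c_[Q[:,:2],np.ones(len(Q))];print(np.linalg.lstsq(A,Q[:,2],rcond=None)[0])
k=(a.max(2)<70)&(P[...,1]>.05)&(P[...,1]<.32)&(P[...,0]>.43)&(P[...,0]<.55)&(P[...,2]>.05)
n,l,s,c=cv2.connectedComponentsWithStats(k.astype(np.uint8))
for i in range(1,n): print(s[i],P[l==i].mean(0).round(3),np.percentile(P[l==i][:,2],90).round(3))
for u,v in((299,148),(290,161),(435,205)): print(P[v,u].round(3))
z=lambda i,u,v:cv2.resize(i[v-60:v+60,u-65:u+65,::-1],None,fx=3,fy=3,interpolation=cv2.INTER_CUBIC)
cv2.imwrite('pics/c10.png',np.hstack([z(a,245,225),z(b,365,245)]))"
```

```text
t: 20.25
ee_pos: [0.4891, 0.181, 0.0416]
eef_rot: [0.648, 0.762, 0.0, 0.0]
contact_force: [0.0, 0.1, -4.7]
grip_width: 0.0121
t: 21.38
ee_pos: [0.4914, 0.182, 0.247]
eef_rot: [0.648, 0.762, 0.004, 0.002]
contact_force: [0.4, -0.1, -0.6]
grip_width: 0.037
t: 22.25
ee_pos: [0.4005, 0.4186, 0.2417]
eef_rot: [0.648, 0.761, -0.0, 0.0]
contact_force: [0.4, -0.2, -0.5]
grip_width: 0.0367
2520 ((0.49979597330093384, 0.16692015528678894), (0.17470400035381317, 0.24350370466709137), 7.586991310119629) 0.004474462375338402 0.022218950134319036
[-3.53771794e-05  1.69299733e-03  2.20103052e-02]
[255 222  14   5  44] [0.5   0.102 0.075] 0.082
[230 226  22   6  53] [0.488 0.176 0.059] 0.063
[207 231  15   5  46] [0.475 0.257 0.076] 0.08
[227 230   1   1   1] [0.483 0.218 0.062] 0.062
[ 0.743 -0.023  0.123]
[0.702 0.006 0.118]
[ 0.558 -0.455  0.118]
```

View pics/c10.png

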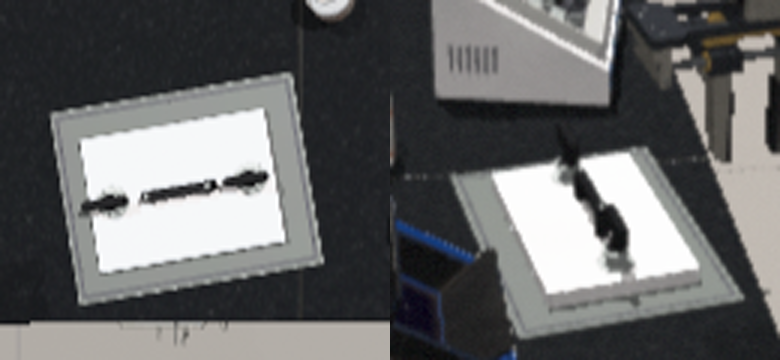

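The cover is flat, centred and inside the mat's edges at (242,228). Both wing tops are at about 0.08 m (sprung would be 0.0775, locked 0.0655). The bottles have not moved and the arm is clear.

```bash
python3 -c "
from plant import manip
print(manip.hand_in())"
```

```text
the job is handed in; nothing more can be done
None
```

The cover is off the photometer and lying flat, handle up, on the grey mat. I handed the job in at about 22 s of the 69 s allowed; the hand-in reports no verdict.

**What I did:** I turned each thumbscrew anticlockwise to its stop, using the half-closed jaws as a loose wrench. Then I pinched the handle, lifted the cover off square to the slope, and carried it to the mat. It stayed tilted about 28° in the grip instead of levelling. So I touched its front edge down first and rolled it flat about that edge before letting go.

**Last checks:**
- **Cover:** the plate is level to about 0.002 rad at 22 mm height. The handle centre is about 5 mm from the mat's centre, and the cover is square to the mat within about 0.03 rad. All its edges are inside the mat.
- **Thumbscrews:** the wing tops stand at about 80 mm, against 77.5 mm expected when sprung and 65.5 mm when locked.
- **Bottles:** the three spots I checked on them have not moved measurably.
- **Robot:** the arm is clear of everything.

**What disagreed:**
- The cover outline from the top camera's depth came out at 175 × 244 mm instead of 150 × 210 mm, from stray edge pixels. I relied on the handle and the picture for its position.
- The press while flattening the cover reached 29 N before I eased it off.
- Wing b was seen only partly before the lift. I took it as sprung from the stop torque and the side view; the lift came free and the final picture confirmed it.

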